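Fetch the jar from its tilt-out bin

ROBOT

A 7-joint arm with a two-finger parallel gripper is mounted at the origin on a cart in front of the work surface, level with it; the furniture and walls round the work are solid. World frame = base frame: x ahead of the robot, y to its left, z up, the work surface at z = 0. Lengths are in m, angles in rad, forces in N, time in s.
With the tool pointing down it reaches from about 0.425 to 1.025 m from the base axis. Payload 9.4 kg.
Tool frame: the origin (TCP) lies midway between the tips of the shut fingers; the grasp point (between the pads) lies 19 mm behind it; z points along the fingers, y is the line along which they close (so a half turn about z gives the same grasp; the last joint's range is limited). The gripper opens to 85 mm and grips with 20 to 120 N. Pads are 22 mm wide; open, the fingers measure 114 mm over their backs; the gripper's body (76 mm by 85 mm) begins 54 mm behind the grasp point. The pads swing forward as they close: fully open they stand 13 mm farther back than shut.
Start: joints at [-1.24, 0.599, -0.003, 1.599, 0.002, 0.943, -0.08], TCP at [0.288, 0.666, 0.231] pointing down, gripper open.
Joint ranges: [-2.57, 2.57], [-0.35, 1.97], [-1.29, 1.29], [0.11, 2.56], [-1.05, 4.19], [0.11, 1.86], [-2.63, 2.63]. Speed limits (rad/s): [2.22, 2.22, 3.01, 3.01, 3.14, 3.14, 3.14].

INTERFACE

Orientations are given as a unit quaternion [w, x, y, z].
In Python, from rig import * gives the robot as it stands.
- The arm moves only by the tool jog_arm, never from a script. Its argument "targets" is a list of rows, each a list of 6 numbers: the shift along the tool's x, y, z in cm, then the turn, a rotation vector about the tool's x, y, z in rad. A call has 1 to 5 rows; each row shifts and turns the commanded pose from where the row before left it, along the tool's axes as they then stand; what a row does not reach is not made up. A row lasts 1/12 s, in which the tool goes at most 41.7 mm and 7.16 degrees, less where a joint would pass 70% of its speed; a pose out of reach is approached as far as the arm can. A call with a gripper value outside its range is refused whole. "claw" is the gripper's target within -1 to 1 (fully open at 1, half-way at 0, shut at -1), set as the call begins (left out, the last holds). The fingers move at their own pace and stop on an object; "force" is the grip in N (left out, the last holds). Time passes only in rows, so rows that do not move let the fingers close. It gives the time, the measured TCP pose, the force, the opening and the grip force at its end, in the units of the state.
- read_state(): the state, without advancing time (a new reading comes with each control period).
- read_camera(name): name is "scene" or "top" or "wrist"; returns the picture (400x640x3 uint8, red, green, blue); there is no depth.
- camera_model(name): a dict with "K" (3x3 intrinsics, pixels), "T" (4x4, takes a point from camera to world coordinates). Camera axes: x right, y down, z forward; pixel columns grow to the right and rows downward; lengths in m; the calibration is good to about 2 mm. The wrist camera is an equidistant fisheye: a pixel r from the principal point sees the ray r / f radians off the axis. A picture is of the moment at which its call begins: read the wrist's pose just before it. camera_model takes no time and is no camera call; for the wrist camera it gives the pose at the moment of the call.
- sign_off(): hands the job in; it is judged then, once.
Trained networks look in the newest picture that a camera, given by its name, has taken for a name from the list of things; names that differ only in an ending like _2 or _b are one class to them, and where a whole thing is asked for, a point or a joint stands for the part that bears it (a point fixed in the world has none). Each returns a list of dicts, best first, with "p" (0 to 1); they miss things now and then, are a little off and sometimes report something else, mostly with a low value. They report only what shows in the picture. A call takes as long as a camera call.
- recognise(query, camera): "box" ([centre column, centre row, width, height] as shares, 0 to 1, of the picture: columns of its width, rows of its height, round what is visible of it).
- landmark_of(query, camera): "point" ([column, row] as shares, 0 to 1, of the picture: columns of its width, rows of its height: a listed point, or the origin of a listed thing).
The state is a dict: "time_s": time; "joints": joint angles; "joint_velocities": joint speeds; "joint_efforts": joint torques, N m; "tool_pos": TCP position; "tcp_rot": TCP orientation; "wrist_force": force on the tool from outside, world axes, zero at the start; "ft_torque": the same for the moment, N m; "width": opening from 0.0 (shut) to 1.0 (fully open); "gripper_force": force on a finger pad.
Only numpy, scipy, OpenCV 4.12 (cv2) and the standard library are available. Lean on these libraries where they do the work, as an engineer would, in place of code of your own. Each camera call takes 0.05 s, during which the arm holds its last target. There are 200 camera calls.

TASK

One of the two clear tilt-out bins holds a small glass jar. Tilt that bin well forward, lift the jar out and stand it upright on the black rubber pad without dropping it, then tilt the bin fully shut again. Leave the other bin with its capacitor, and the spanner and the tape measure on the bench, alone.

Things in the scene. Friction and masses are not known exactly. Their poses are not given: they have to be found in the camera images.
- bin_case: grey metal case, fixed, 120 deep (x) x 272 wide (y) x 188 high (the lowest 40 a solid base), with two clear tilt-out bins side by side. Origin: centre of its underside; x points from front to back, y to its left (the robot's left), z up. Front face at x = -60 mm. The roof covers the bins right up to the front face: a leaning bin is reached from in front, with the tool tilted about as far as the bin.
- bin_left (a joint): tilt of the bin at own y = +65 mm of the case, rad: 0 shut (front flush with the case), 0.60 tilted out to its stop. Its top swings forward (case -x) and down about the hinge line at bin_left_pivot, along the case's y. Friction holds the bin wherever it is left; 1 to 4 N at the knob move it. What stands in it slides against the front panel when it tilts and then leans as far as the bin.
- bin_right (a joint): the same for the bin at own y = -65 mm of the case, with bin_right_pivot
- bin_left_knob (a point): centre of the left bin's black pull: a roller 18 in diameter and 28 long lying along the case's y, on a 12 mm stem, 32 mm in front of the front panel. Shut: 149 mm above the bench, 36 mm in front of the pivot and 97 mm above it. Can be pinched from above across its 28 mm length, and turns between the fingers as the bin tilts. Its axes turn with the bin (z up at tilt 0).
- bin_right_knob (a point): the same for the right bin
- bin_left_pivot (a point): on the hinge line of the left bin, mid-width: 52 mm above the bench, 56 mm in front of the case's centre; its axes turn with the bin (as the case's at tilt 0). In them: front panel 4 thick, 120 wide, from z = 0 to 122, inner face at x = 0; top of the floor at z = 4; inner width 114, inner depth 82; side and back walls up to z = 62 mm.
- bin_right_pivot (a point): the same for the right bin
- jar_center (a point): centre of the glass jar with a dark lid: round, 44 in diameter, 105 high, 0.11 to 0.22 kg, this point 52.5 mm above its foot, z along its axis towards the lid. At the start it stands upright in one of the two bins, which one varies.
- cap_center (a point): centre of the motor capacitor standing in the other bin: round, 35 in diameter, 74 high; leave it there. This point is 37 mm above its foot.
- pad_top (a point): centre of the upper face of the black rubber bench pad (fixed), 200 (own x) x 150 (own y) x 12 mm high
- spanner: steel spanner, 220 x 38 x 9, lying on the bench; a bystander. Origin: centre of its underside.
- tape: tape measure, 84 x 34 x 65, standing on the bench; a bystander. Origin: centre of its underside.

How it is judged:
On the way, in this order (a step that is already met when the one before it is completed fails the run):
1. the bin that holds the jar is tilted well out, the jar still in it (((value of joint bin_left above 0.35 rad and y of jar_center in the frame of bin_left_pivot between -0.06 and 0.06 m and z of jar_center in the frame of bin_left_pivot below 0.08 m) or (value of joint bin_right above 0.35 rad and y of jar_center in the frame of bin_right_pivot between -0.06 and 0.06 m and z of jar_center in the frame of bin_right_pivot below 0.08 m))), for 0.2 s.
2. the jar stands upright on the pad, released (x of jar_center in the frame of pad_top between -0.09 and 0.09 m and y of jar_center in the frame of pad_top between -0.065 and 0.065 m and z of jar_center in the frame of pad_top between 0.047 and 0.058 m and angle between jar_center's own z axis and vertical below 0.12 rad and contact force between the fingers and jar below 0.1 N), for 0.2 s.
At the end, for the whole second after the job is handed in: The jar stands upright (within 0.12 rad) and at rest on the pad, its centre within 90 mm along the pad's x and 65 mm along its y of the pad's centre, released; both bins are shut (within 0.03 rad); the capacitor is still in its bin (all of step 2 and value of joint each of bin_left, bin_right below 0.03 rad and linear speed of jar below 0.03 m/s and z of cap_center in the frame of bin_case below 0.11 m); the robot touches nothing.
It fails at once if the bin with the capacitor is tilted by more than 0.2 rad ((y of cap_center in the frame of bin_case above 0 m and value of joint bin_left above 0.2 rad) or (y of cap_center in the frame of bin_case below 0 m and value of joint bin_right above 0.2 rad)).
It fails at once if the jar is dropped (moves faster than 0.8 m/s without being held) (linear speed of jar above 0.8 m/s and contact force between the fingers and jar below 0.1 N).
It fails at once if the spanner or the tape measure is pushed more than 40 mm away (distance of any of spanner, tape from where it was at the start of the episode above 0.04 m).
It fails at once if the capacitor is taken out of its place (moved by more than 50 mm) (distance of cap_center from where it was at the start of the episode above 0.05 m).
It also fails if it takes over 61 s, if anything falls off the work surface, if the arm or the gripper's body presses on something with over 40 N, if the wrist force passes 120 N, or if a joint passes its speed limit or range.

## Working session

There is one attempt and no reset: what is moved stays moved. The work goes in short steps, Python scripts to look and compute and a tool call to move; the robot and the scene stay as the last step left them, time stands still between calls to the robot, and variables do not carry over. Pictures are saved under pics/ and viewed, at most 13 in all, crops included, and the job is handed in when it is done.

Besides the shell and the picture viewer there is one more tool, called after "Request:" by a JSON object that holds its "api" and its "payload". jog_arm: Moves the arm, as the interface text tells. Its arguments: {"type":"object","properties":{"targets":{"type":"array","items":{"type":"array","items":{"type":"number"}}},"claw":{"type":"number"},"force":{"type":"number"}},"required":["targets"]}

```bash
mkdir -p pics; cat > h.py <<'E'
from rig import *
import numpy as np, cv2
from scipy.spatial.transform import Rotation as R
def ray(cam,p):
    m=camera_model(cam);K=np.array(m["K"]);T=np.array(m["T"])
    u,v=p[0]*640,p[1]*400
    d=np.linalg.inv(K)@[u,v,1]
    if cam=="wrist":
        q=d[:2];t=np.linalg.norm(q);d=np.r_[q/max(t,1e-9)*np.sin(t),np.cos(t)]
    d=T[:3,:3]@d
    return T[:3,3],d/np.linalg.norm(d)
def atz(cam,p,z):
    o,d=ray(cam,p);return o+d*(z-o[2])/d[2]
def tri(rs):
    A=0;b=0
    for o,d in rs:
        M=np.eye(3)-np.outer(d,d);A=A+M;b=b+M@o
    return np.linalg.solve(A,b)
E
python3 - <<'E'
from h import *
im={c:read_camera(c) for c in("scene","top")}
cv2.imwrite("pics/a.png",im["scene"][...,::-1]);cv2.imwrite("pics/b.png",im["top"][...,::-1])
for n,z in [("bin_case",0),("bin_left_knob",.149),("bin_right_knob",.149),("jar_center",.1085),("cap_center",.093),("pad_top",.012),("spanner",0),("tape",0)]:
    for c in("scene","top"):
        for r in landmark_of(n,c)[:2]:
            print(n,c,round(r["p"],2),np.round(np.array(r["point"])*[640,400]),atz(c,r["point"],z).round(3))
s=read_state();print(s["tool_pos"],s["tcp_rot"],s["time_s"])
E
```

```text
bin_case scene 0.18 [198. 216.] [0.396 0.268 0.   ]
bin_case top 0.71 [276. 179.] [0.619 0.156 0.   ]
bin_left_knob scene 0.77 [241. 141.] [0.532 0.226 0.149]
bin_left_knob top 0.93 [237. 206.] [0.521 0.223 0.149]
bin_right_knob scene 0.7 [293. 165.] [0.535 0.102 0.149]
bin_right_knob top 0.59 [296. 202.] [0.528 0.097 0.149]
jar_center scene 0.68 [292. 166.] [0.555 0.118 0.109]
jar_center scene 0.58 [316. 291.] [ 0.343 -0.066  0.109]
pad_top scene 0.62 [404. 268.] [ 0.514 -0.179  0.012]
pad_top top 0.73 [410. 216.] [ 0.515 -0.175  0.012]
pad_top top 0.22 [299. 202.] [0.556 0.097 0.012]
spanner scene 0.97 [198. 215.] [0.397 0.269 0.   ]
spanner top 0.75 [230. 268.] [0.399 0.268 0.   ]
tape scene 0.92 [316. 290.] [ 0.384 -0.046  0.   ]
tape scene 0.45 [195. 215.] [0.396 0.275 0.   ]
tape top 0.95 [363. 271.] [ 0.383 -0.055  0.   ]
tape top 0.26 [297. 200.] [0.565 0.104 0.   ]
[0.28753857 0.6655341  0.23129287] [ 4.16855817e-05  2.02451120e-01  9.79292368e-01 -2.21223400e-06] 0.9
```

View pics/a.png

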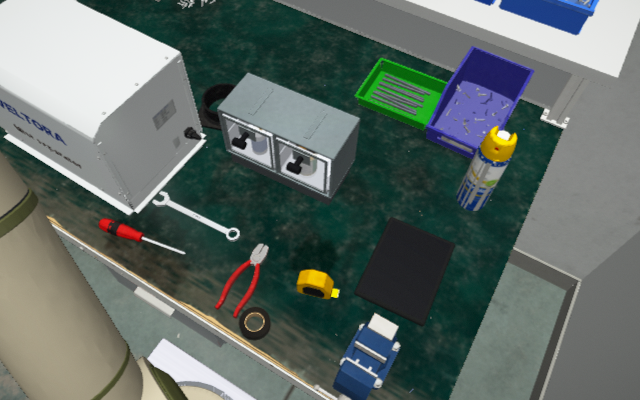

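View pics/b.png

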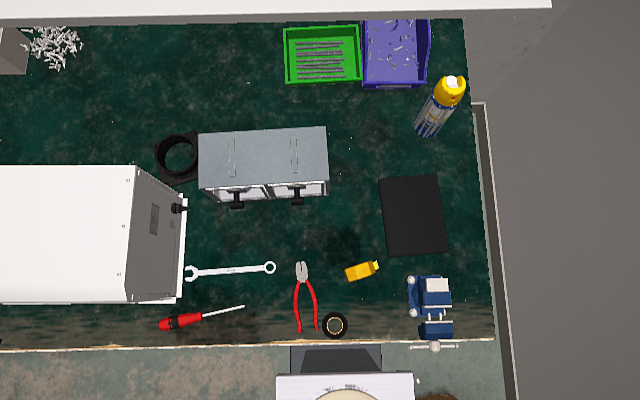

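```bash
python3 - <<'E'
from h import *
a=cv2.imread("pics/a.png")[60:220,190:370];cv2.imwrite("pics/c.png",cv2.resize(a,None,fx=4,fy=3.7,interpolation=3)[:600])
# case yaw from roof edges in top image (px) at z=.188 ; white box corners guess
for p in [(199,132),(327,126),(329,182),(200,189)]: print("roof",atz("top",(p[0]/640,p[1]/400),.188).round(3))
for p in [(380,179),(437,174),(447,247),(390,255)]: print("pad",atz("top",(p[0]/640,p[1]/400),.012).round(3))
# white box: top right edge/bottom in both views
for p in [(183,166),(128,166),(137,165),(123,302)]:
  for z in (0,.2,.3,.4): print("wb",p,z,atz("top",(p[0]/640,p[1]/400),z).round(2))
for p in [(177,50),(97,127),(134,212)]:
  for z in (0,.2,.3,.4): print("wbs",p,z,atz("scene",(p[0]/640,p[1]/400),z).round(2))
for b in("jar_center","cap_center"): print([(round(r["p"],2),(np.array(r["box"])*[640,400,640,400]).round()) for r in recognise(b,"scene")])
E
```

```text
roof [0.676 0.298 0.188]
roof [0.683 0.027 0.188]
roof [0.56  0.026 0.188]
roof [0.552 0.291 0.188]
pad [ 0.61  -0.107  0.012]
pad [ 0.62  -0.252  0.012]
pad [ 0.436 -0.261  0.012]
pad [ 0.42  -0.121  0.012]
wb (183, 166) 0 [0.66 0.39 0.  ]
wb (183, 166) 0.2 [0.6  0.32 0.2 ]
wb (183, 166) 0.3 [0.57 0.29 0.3 ]
wb (183, 166) 0.4 [0.54 0.25 0.4 ]
wb (128, 166) 0 [0.66 0.53 0.  ]
wb (128, 166) 0.2 [0.6  0.44 0.2 ]
wb (128, 166) 0.3 [0.57 0.39 0.3 ]
wb (128, 166) 0.4 [0.54 0.34 0.4 ]
wb (137, 165) 0 [0.67 0.51 0.  ]
wb (137, 165) 0.2 [0.6  0.42 0.2 ]
wb (137, 165) 0.3 [0.57 0.37 0.3 ]
wb (137, 165) 0.4 [0.54 0.33 0.4 ]
wb (123, 302) 0 [0.32 0.52 0.  ]
wb (123, 302) 0.2 [0.33 0.43 0.2 ]
wb (123, 302) 0.3 [0.33 0.38 0.3 ]
wb (123, 302) 0.4 [0.33 0.33 0.4 ]
wbs (177, 50) 0 [0.79 0.65 0.  ]
wbs (177, 50) 0.2 [0.64 0.47 0.2 ]
wbs (177, 50) 0.3 [0.56 0.38 0.3 ]
wbs (177, 50) 0.4 [0.48 0.29 0.4 ]
wbs (97, 127) 0 [0.47 0.64 0.  ]
wbs (97, 127) 0.2 [0.38 0.46 0.2 ]
wbs (97, 127) 0.3 [0.34 0.37 0.3 ]
wbs (97, 127) 0.4 [0.29 0.28 0.4 ]
wbs (134, 212) 0 [0.33 0.4  0.  ]
wbs (134, 212) 0.2 [0.27 0.27 0.2 ]
wbs (134, 212) 0.3 [0.24 0.2  0.3 ]
wbs (134, 212) 0.4 [0.21 0.14 0.4 ]
[]
[(0.59, array([196., 215.,  90.,  49.]))]
```

View pics/c.png

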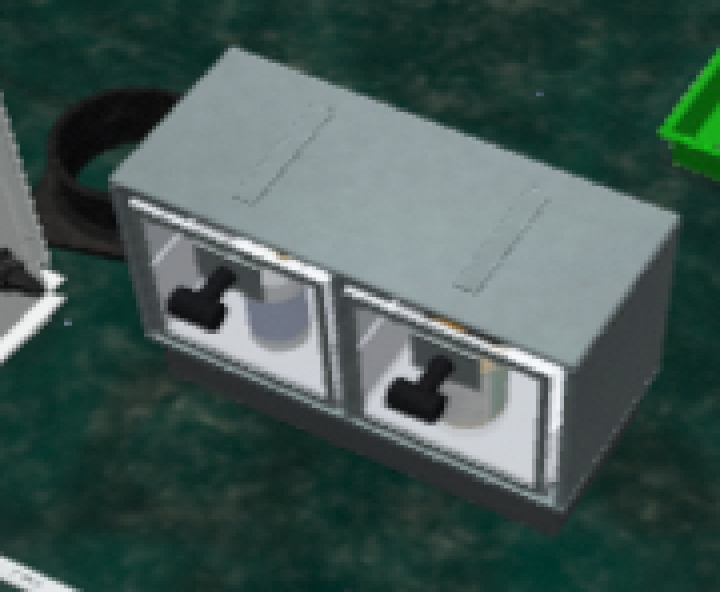

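The left bin holds a small bluish cylinder (the capacitor, around (280,310) in the crop). The right bin holds a wider, clear greenish jar at about (470,390), with its knob at about (415,395). I'll lift, go round over the white box, and check with the wrist camera.

Request:
{"api": "jog_arm", "payload": {"targets": [[0, 0, -4, 0, 0, 0], [0, 0, -4, 0, 0, -0.11], [0, 0, -4, 0, 0, -0.11], [0, 0, -4, 0, 0, -0.11], [0, 0, -4, 0, 0, -0.11]], "claw": 0.6}}

```text
time_s: 1.42
tool_pos: [0.2874, 0.6651, 0.4335]
tcp_rot: [0.0, -0.019, 1.0, 0.0]
wrist_force: [0.5, 2.0, 0.4]
width: 0.8
gripper_force: 0.0
```

Request:
{"api": "jog_arm", "payload": {"targets": [[-1, -3.5, 0, 0, 0, 0], [-1, -3.5, 0, 0, 0, 0], [-1, -3.5, 0, 0, 0, 0], [-1, -3.5, 0, 0, 0, 0], [-1, -3.5, 0, 0, 0, 0]]}}

```text
time_s: 1.83
tool_pos: [0.3434, 0.4905, 0.4314]
tcp_rot: [0.0, -0.016, 1.0, 0.0]
wrist_force: [0.5, 0.2, 0.5]
width: 0.801
gripper_force: 0.0
```

Request:
{"api": "jog_arm", "payload": {"targets": [[-1, -3.5, 0, 0, 0, 0], [-1, -3.5, 0, 0, 0, 0], [-1, -3.5, 0, 0, 0, 0], [-1, -3.5, 0, 0, 0, 0], [-1, -3.5, 0, 0, 0, 0]]}}

```text
time_s: 2.25
tool_pos: [0.3989, 0.3171, 0.4315]
tcp_rot: [0.0, -0.016, 1.0, 0.0]
wrist_force: [1.2, 0.1, 0.1]
width: 0.796
gripper_force: 0.0
```

Request:
{"api": "jog_arm", "payload": {"targets": [[-1, -3.5, 1, 0, 0, 0], [-1, -3.5, 1, 0, 0, 0], [-1, -3.5, 1, 0, 0, 0], [-1, -3.5, 1, 0, 0, 0], [0, -1, 0, 0, 0, 0]]}}

```text
time_s: 2.67
tool_pos: [0.4443, 0.1645, 0.39]
tcp_rot: [-0.0, -0.013, 1.0, -0.001]
wrist_force: [1.3, -0.3, -0.1]
width: 0.801
gripper_force: 0.0
```

```bash
python3 - <<'E'
from h import *
im=read_camera("wrist");cv2.imwrite("pics/d.png",im[...,::-1])
for n,z in [("bin_left_knob",.149),("bin_right_knob",.149),("jar_center",.1085),("cap_center",.093),("bin_left_pivot",.052),("bin_right_pivot",.052),("bin_case",0),("pad_top",.012)]:
    for r in landmark_of(n,"wrist")[:2]:
            print(n,round(r["p"],2),np.round(np.array(r["point"])*[640,400]),atz("wrist",r["point"],z).round(3))
s=read_state();print(s["tool_pos"],s["tcp_rot"],s["time_s"])
E
```

```text
bin_left_knob 0.91 [363. 227.] [0.524 0.229 0.149]
bin_right_knob 0.96 [266. 231.] [0.533 0.101 0.149]
jar_center 0.5 [280. 259.] [0.598 0.116 0.108]
cap_center 0.51 [356. 250.] [0.586 0.236 0.093]
bin_left_pivot 0.79 [355. 228.] [0.564 0.238 0.052]
bin_right_pivot 0.84 [281. 230.] [0.572 0.113 0.052]
pad_top 0.75 [139. 192.] [ 0.524 -0.181  0.012]
[0.44336265 0.17150563 0.39139352] [ 8.38489675e-05 -1.71335434e-02  9.99853201e-01  1.09095433e-04] 3.1167
```

View pics/d.png

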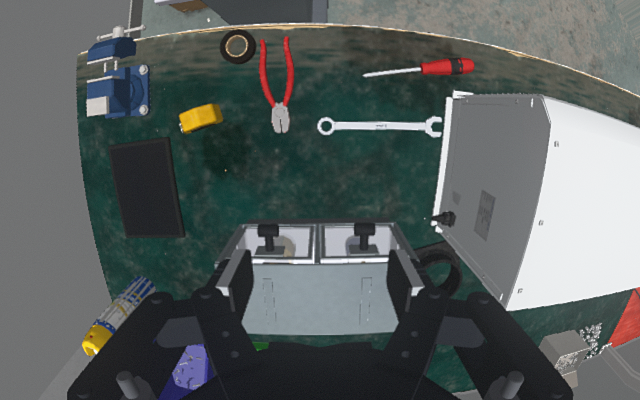

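The wrist view shows both knobs, at (266,231) for the right and (363,227) for the left. The networks agree that the jar is in the right bin. I'll go above the right knob.

Request:
{"api": "jog_arm", "payload": {"targets": [[-1.7, -1.5, 3, 0, 0, 0], [-1.7, -1.5, 3, 0, 0, 0], [-1.7, -1.5, 3, 0, 0, 0], [-1.7, -1.5, 3, 0, 0, 0], [-1.7, -1.5, 3, 0, 0, 0]], "claw": 0.2}}

```text
time_s: 3.53
tool_pos: [0.5317, 0.0983, 0.24]
tcp_rot: [0.0, -0.017, 1.0, 0.0]
wrist_force: [1.2, 0.5, 0.1]
width: 0.6
gripper_force: 0.0
```

Request:
{"api": "jog_arm", "payload": {"targets": [[0, 0, 1, 0, 0, 0], [0, 0, 0, 0, 0, 0], [0, 0, 0, 0, 0, 0]]}}

```text
time_s: 3.78
tool_pos: [0.5305, 0.0989, 0.2311]
tcp_rot: [-0.001, -0.016, 1.0, -0.0]
wrist_force: [0.5, 0.1, 0.6]
width: 0.598
gripper_force: 0.0
```

```bash
cat > look.py <<'E'
from h import *
import sys
s=read_state();read_camera("wrist")
for a in sys.argv[1:]:
    n,z=a.split(":");z=float(z)
    for r in landmark_of(n,"wrist")[:2]:
        p=atz("wrist",r["point"],z);print(n,round(r["p"],2),p.round(4),"tool mm",(R.from_quat(np.roll(s["tcp_rot"],-1)).inv().apply(p-s["tool_pos"])*1000).round(1))
print(s["tool_pos"],s["tcp_rot"],s["time_s"],s["width"])
E
python3 look.py bin_right_knob:.149 bin_left_knob:.149 jar_center:.1085 bin_right_pivot:.052 bin_left_pivot:.052
```

```text
bin_right_knob 0.82 [0.5341 0.0952 0.149 ] tool mm [-3.6 -3.8 82.1]
bin_left_knob 0.73 [0.5286 0.2287 0.149 ] tool mm [ -2.4 129.8  82.1]
jar_center 0.25 [0.5738 0.1447 0.1085] tool mm [-45.   44.4 122.5]
bin_right_pivot 0.34 [0.5673 0.0961 0.052 ] tool mm [-36.9  -4.  179. ]
bin_left_pivot 0.8 [0.5641 0.2282 0.052 ] tool mm [-38.1 128.2 179. ]
[0.53050994 0.09887558 0.23107969] [-7.77892012e-04 -1.64701280e-02  9.99864054e-01 -5.01746427e-05] 3.7833 0.5979022392798125
```

Request:
{"api": "jog_arm", "payload": {"targets": [[-0.2, -0.25, 2.5, 0, 0, 0], [0, 0, 2.5, 0, 0, 0], [0, 0, 2.5, 0, 0, 0], [0, 0, 2.5, 0, 0, 0], [0, 0, 0, 0, 0, 0]]}}

```text
time_s: 4.5
tool_pos: [0.5311, 0.0957, 0.1284]
tcp_rot: [-0.002, -0.017, 1.0, -0.001]
wrist_force: [-1.4, -0.0, 0.3]
width: 0.596
gripper_force: 0.0
```

Request:
{"api": "jog_arm", "payload": {"targets": [[0, 0, 0, 0, 0, 0], [0, 0, 0, 0, 0, 0], [0, 0, 0, 0, 0, 0], [0, 0, 0, 0, 0, 0], [0, 0, 0, 0, 0, 0]], "claw": -0.7, "force": 25}}

```text
time_s: 4.92
tool_pos: [0.5337, 0.0961, 0.1327]
tcp_rot: [0.001, -0.016, 1.0, 0.0]
wrist_force: [-1.3, 1.2, 6.4]
width: 0.321
gripper_force: 28.4
```

Request:
{"api": "jog_arm", "payload": {"targets": [[0.4, 0, 0.15, 0, 0, 0], [0.4, 0, 0.17, 0, 0, 0], [0.35, 0, 0.18, 0, 0, 0], [0.36, 0, 0.2, 0, 0, 0], [0.36, 0, 0.21, 0, 0, 0]]}}

```text
time_s: 5.33
tool_pos: [0.5161, 0.0954, 0.1238]
tcp_rot: [0.002, -0.016, 1.0, 0.001]
wrist_force: [1.3, 0.3, 8.9]
width: 0.315
gripper_force: 29.4
```

Request:
{"api": "jog_arm", "payload": {"targets": [[0.35, 0, 0.22, 0, 0, 0], [0.34, 0, 0.24, 0, 0, 0], [0.33, 0, 0.25, 0, 0, 0], [0.32, 0, 0.27, 0, 0, 0], [0.3, 0, 0.28, 0, 0, 0]]}}

```text
time_s: 5.75
tool_pos: [0.499, 0.0947, 0.1109]
tcp_rot: [0.002, -0.016, 1.0, 0.0]
wrist_force: [-0.7, -0.2, 6.7]
width: 0.323
gripper_force: 29.8
```

Request:
{"api": "jog_arm", "payload": {"targets": [[0.3, 0, 0.29, 0, 0, 0], [0.28, 0, 0.3, 0, 0, 0], [0.24, 0, 0.27, 0, 0, 0], [0.23, 0, 0.27, 0, 0, 0], [0, 0, 0, 0, 0, 0]]}}

```text
time_s: 6.17
tool_pos: [0.4879, 0.0942, 0.0989]
tcp_rot: [0.001, -0.016, 1.0, 0.0]
wrist_force: [0.3, -0.5, 1.6]
width: 0.322
gripper_force: 29.7
```

Request:
{"api": "jog_arm", "payload": {"targets": [[0, 0, 0, 0, 0, 0], [0, 0, 0, 0, 0, 0], [0, 0, 0, 0, 0, 0]]}}

```text
time_s: 6.42
tool_pos: [0.4879, 0.0942, 0.0989]
tcp_rot: [0.0, -0.016, 1.0, 0.0]
wrist_force: [-0.9, -0.7, 5.6]
width: 0.318
gripper_force: 30.2
```

Request:
{"api": "jog_arm", "payload": {"targets": [[0, 0, 0, 0, 0, 0], [0, 0, 0, 0, 0, 0], [0, 0, 0, 0, 0, 0], [0, 0, 0, 0, 0, 0], [0, 0, -1, 0, 0, 0]], "claw": 0.2}}

```text
time_s: 6.83
tool_pos: [0.4867, 0.094, 0.1073]
tcp_rot: [-0.001, -0.016, 1.0, -0.0]
wrist_force: [0.3, 0.2, 0.2]
width: 0.599
gripper_force: 0.0
```

Request:
{"api": "jog_arm", "payload": {"targets": [[0, 0, -3, 0, 0, 0], [0, 0, -4, 0, 0, 0], [0.5, 0, -4, 0, 0.1, 0], [1, 0, -4, 0, 0.1, 0], [0, 0, 0, 0, 0.1, 0]]}}

```text
time_s: 7.25
tool_pos: [0.479, 0.0944, 0.2541]
tcp_rot: [-0.132, -0.016, 0.991, -0.001]
wrist_force: [1.6, -0.4, -0.9]
width: 0.599
gripper_force: 0.0
```

Request:
{"api": "jog_arm", "payload": {"targets": [[0, 0, 0, 0, -0.12, 0], [0, 0, 0, 0, -0.12, 0], [0, 0, 0, 0, -0.12, 0], [0, 0, 0, 0, -0.12, 0], [0, 0, 0, 0, -0.12, 0]], "claw": 0.7}}

```text
time_s: 7.67
tool_pos: [0.4778, 0.094, 0.2477]
tcp_rot: [0.167, -0.015, 0.986, 0.004]
wrist_force: [1.2, -2.0, -0.6]
width: 0.849
gripper_force: 0.0
```

Request:
{"api": "jog_arm", "payload": {"targets": [[0, 0, 0, 0, -0.12, 0], [0, 0, 0, 0, -0.12, 0], [0, 0, 0, 0, 0, 0], [0, 0, 0, 0, 0, 0]]}}

```text
time_s: 8.0
tool_pos: [0.4815, 0.0851, 0.2466]
tcp_rot: [0.208, -0.012, 0.978, -0.012]
wrist_force: [-0.2, 0.7, 0.3]
width: 0.85
gripper_force: 0.0
```

```bash
python3 look.py bin_right_knob:.116 jar_center:.112; python3 - <<'E'
from h import *
for c in("wrist","top","scene"):
    im=read_camera(c)
    if c=="wrist": cv2.imwrite("pics/e.png",im[...,::-1])
    for n in("jar_center","bin_right_knob"): print(c,n,[(round(r["p"],2),(np.array(r["point"])*[640,400]).round(1),atz(c,r["point"],.111).round(3)) for r in landmark_of(n,c)[:2]])
    print([(round(r["p"],2),(np.array(r["box"])*[640,400,640,400]).round()) for r in recognise("jar_center",c)[:2]])
E
```

```text
bin_right_knob 0.74 [0.4873 0.0925 0.116 ] tool mm [ 47.6  11.  121.5]
[0.4814814  0.08508357 0.24658391] [ 0.20813118 -0.0121373   0.9779565  -0.01162668] 8.0 0.8502504388556813
wrist jar_center []
wrist bin_right_knob [(0.72, array([333.8, 138.5]), array([0.489, 0.093, 0.111]))]
[(0.59, array([341., 211.,  54.,  50.]))]
top jar_center [(0.9, array([297. , 192.4]), array([0.558, 0.096, 0.111]))]
top bin_right_knob [(0.97, array([294.8, 220.5]), array([0.494, 0.102, 0.111]))]
[(0.92, array([296., 196.,  17.,  29.]))]
scene jar_center [(0.62, array([298.3, 166.4]), array([0.56 , 0.106, 0.111]))]
scene bin_right_knob [(0.73, array([282. , 190.8]), array([0.491, 0.102, 0.111]))]
[(0.68, array([296., 171.,  33.,  18.])), (0.37, array([251., 156.,  48.,  15.]))]
```

View pics/e.png

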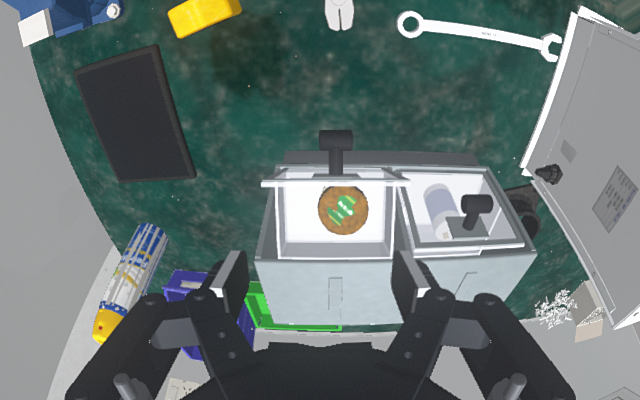

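The wrist view shows the tilted right bin with the jar lid at about (343,211), and the capacitor still in the left bin. The tool stopped at 0.42 rad of tilt, so I'll check the joints.

```bash
python3 - <<'E'
from h import *
s=read_state();print(s["tool_pos"],s["tcp_rot"],np.round(s["joints"],3))
print(atz("wrist",(343/640,211/400),.1564), atz("wrist",(333/640,211/400),.1564))
print(R.from_quat(np.roll(s["tcp_rot"],-1)).as_matrix().round(3))
E
```

```text
[0.48159069 0.08430907 0.24604481] [ 0.20823546 -0.01112141  0.97794204 -0.0119861 ] [-0.743  0.195  0.399  2.412  0.504  0.185  0.749]
[0.53109843 0.10318334 0.1564    ] [0.5314488  0.09483246 0.1564    ]
[[-0.913 -0.017  0.408]
 [-0.027  0.999 -0.019]
 [-0.407 -0.028 -0.913]]
```

Request:
{"api": "jog_arm", "payload": {"targets": [[-0.4, 0.6, 1.7, 0, 0, 0], [-0.4, 0.7, 1.7, 0, 0, 0], [-0.3, 0.7, 1.7, 0, 0, 0], [0, 0, 0, 0, -0.1, 0], [0, 0, 0, 0, 0, 0]], "claw": 0.5}}

```text
time_s: 9.17
tool_pos: [0.5027, 0.0946, 0.2086]
tcp_rot: [0.208, -0.01, 0.978, -0.021]
wrist_force: [-0.1, -0.3, -0.1]
width: 0.752
gripper_force: 0.0
```

```bash
python3 - <<'E'
from h import *
s=read_state();im=read_camera("wrist")
for n in ("jar_center",):
  for f in (recognise,landmark_of): print([(round(r["p"],2),(np.array(r.get("box",r.get("point")))*([640,400,640,400][:len(r.get("box",r.get("point")))])).round(1)) for r in f(n,"wrist")[:2]])
cv2.imwrite("pics/f.png",im[...,::-1])
Rm=R.from_quat(np.roll(s["tcp_rot"],-1));print(s["tool_pos"],Rm.as_matrix().round(3),np.round(s["joints"],2))
for b in recognise("jar_center","wrist")[:1]:
  p=atz("wrist",b["box"][:2],.1564);print(p)
for tgt in([.549,.103,.121],): print((Rm.inv().apply(np.array(tgt)-s["tool_pos"])*100).round(2))
E
```

```text
[(0.32, array([468.9, 226.4, 148.1, 101.6]))]
[]
[0.50267648 0.09456688 0.20864554] [[-0.913 -0.011  0.407]
 [-0.029  0.999 -0.036]
 [-0.407 -0.045 -0.913]] [-0.67  0.3   0.31  2.41  0.96  0.12  0.26]
[0.53026843 0.20609222 0.1564    ]
[-0.69  1.18  9.85]
```

View pics/f.png

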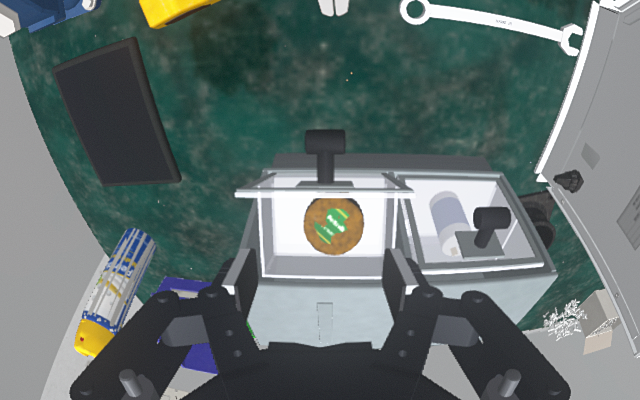

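The view shows the lid centred at about (333,224) between the open fingers, which stand at (240,285) and (398,285).

Request:
{"api": "jog_arm", "payload": {"targets": [[-0.2, 0.3, 1, 0, 0, 0], [-0.2, 0.3, 1, -0.02, 0, 0], [-0.2, 0.3, 1, -0.02, 0, 0], [-0.1, 0.3, 1, -0.01, 0, 0], [0, 0, 0, 0, 0, 0]]}}

```text
time_s: 9.78
tool_pos: [0.5227, 0.1038, 0.1802]
tcp_rot: [0.208, -0.014, 0.978, -0.002]
wrist_force: [-0.9, -1.0, -0.4]
width: 0.749
gripper_force: 0.0
```

```bash
python3 - <<'E'
from h import *
o=atz
s=read_state()
Rm=R.from_quat(np.roll(s["tcp_rot"],-1));print(s["tool_pos"],Rm.as_matrix().round(3),np.round(s["joints"],2))
im=read_camera("wrist");cv2.imwrite("pics/g.png",im[100:400,160:520,::-1])
for b in recognise("jar_center","wrist")[:2]: print(b["p"],np.array(b["box"])*[640,400,640,400],atz("wrist",b["box"][:2],.1564))
for tgt in([.549,.103,.121],): print((Rm.inv().apply(np.array(tgt)-s["tool_pos"])*100).round(2))
E
```

```text
[0.52271504 0.10376529 0.18022337] [[-0.913 -0.027  0.407]
 [-0.029  1.     0.002]
 [-0.407 -0.009 -0.913]] [-0.48  0.37  0.11  2.39  1.65  0.11 -0.42]
0.67 [316.224 238.84   69.632  66.32 ] [0.53373958 0.10219933 0.1564    ]
0.34 [383.296 241.16  374.208 239.68 ] [0.53481161 0.1431665  0.1564    ]
[ 0.02 -0.09  6.48]
```

View pics/g.png

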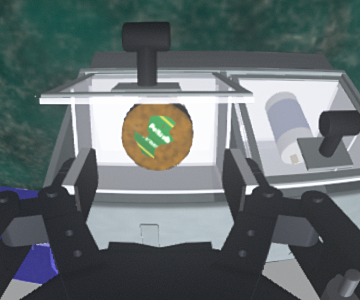

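The lid is midway between the fingers, at crop (156,136). I'll continue along the tool axis.

Request:
{"api": "jog_arm", "payload": {"targets": [[-0.1, -0.1, 1.5, 0, 0, 0], [0, 0, 1.5, 0, 0, 0], [0, 0, 1.5, 0, 0, 0], [0, 0, 0, 0, 0, 0]]}}

```text
time_s: 10.22
tool_pos: [0.5414, 0.1022, 0.1386]
tcp_rot: [0.207, -0.014, 0.978, -0.003]
wrist_force: [0.1, -0.1, -1.1]
width: 0.751
gripper_force: 0.0
```

Request:
{"api": "jog_arm", "payload": {"targets": [[0, 0, 0.7, 0, 0, 0], [0, 0, 0.6, 0, 0, 0], [0, 0, 0.5, 0, 0, 0], [0, 0, 0, 0, 0, 0], [0, 0, 0, 0, 0, 0]]}}

```text
time_s: 10.63
tool_pos: [0.5485, 0.1028, 0.1236]
tcp_rot: [0.208, -0.014, 0.978, -0.002]
wrist_force: [0.3, -0.2, 0.6]
width: 0.752
gripper_force: 0.0
```

Request:
{"api": "jog_arm", "payload": {"targets": [[0, 0, 0, 0, 0, 0], [0, 0, 0, 0, 0, 0], [0, 0, 0, 0, 0, 0], [0, 0, 0, 0, 0, 0], [0, 0, 0, 0, 0, 0]], "claw": -0.6, "force": 40}}

```text
time_s: 11.05
tool_pos: [0.5486, 0.1031, 0.124]
tcp_rot: [0.209, -0.014, 0.978, -0.002]
wrist_force: [-3.1, -0.5, 6.6]
width: 0.504
gripper_force: 39.9
```

Request:
{"api": "jog_arm", "payload": {"targets": [[0, 0, 0, 0, 0, 0], [0, 0, 0, 0, 0, 0], [0, 0, 0, 0, 0, 0]]}}

```text
time_s: 11.3
tool_pos: [0.5486, 0.1031, 0.124]
tcp_rot: [0.209, -0.014, 0.978, -0.002]
wrist_force: [-3.1, 1.2, 6.0]
width: 0.507
gripper_force: 39.9
```

Request:
{"api": "jog_arm", "payload": {"targets": [[0.05, 0, -0.5, 0, 0, 0], [0.1, 0, -0.8, 0, 0, 0], [0.13, 0, -1, 0, 0, 0], [0.13, 0, -1, 0, 0, 0], [0.13, 0, -1, 0, 0, 0]]}}

```text
time_s: 11.72
tool_pos: [0.5254, 0.1026, 0.1612]
tcp_rot: [0.208, -0.014, 0.978, -0.002]
wrist_force: [0.4, -0.3, -2.3]
width: 0.505
gripper_force: 40.9
```

Request:
{"api": "jog_arm", "payload": {"targets": [[0.13, 0, -1, 0, 0, 0], [0.13, 0, -1, 0, 0, 0], [0.15, 0, -1.2, 0, 0, 0], [0.15, 0, -1.2, 0, 0, 0], [0.15, 0, -1.2, 0, 0, 0]]}}

```text
time_s: 12.13
tool_pos: [0.4968, 0.1028, 0.2084]
tcp_rot: [0.208, -0.014, 0.978, -0.002]
wrist_force: [0.4, 0.2, -1.2]
width: 0.503
gripper_force: 41.0
```

Request:
{"api": "jog_arm", "payload": {"targets": [[0.15, 0, -1.2, 0, 0, 0], [0.15, 0, -1.2, 0, 0, 0], [0.1, 0, -0.8, 0, 0, 0], [0, 0, 0, 0, 0, 0], [0, 0, 0, 0, 0, 0]]}}

```text
time_s: 12.55
tool_pos: [0.4808, 0.102, 0.236]
tcp_rot: [0.209, -0.014, 0.978, -0.002]
wrist_force: [-0.3, -0.3, -1.6]
width: 0.506
gripper_force: 41.0
```

```bash
python3 - <<'E'
from h import *
s=read_state();print(s["wrist_force"],s["width"],s["gripper_force"])
Rm=R.from_quat(np.roll(s["tcp_rot"],-1));print(s["tool_pos"],Rm.as_matrix().round(3),np.round(s["joints"],2))
a=cv2.resize(read_camera("scene")[100:330,190:470,::-1],None,fx=2,fy=2);cv2.imwrite("pics/i.png",a)
E
```

```text
[-0.28630798 -0.28360157 -1.64059015] 0.5063667500401816 41.01715961296577
[0.48083602 0.10195058 0.23595687] [[-0.912 -0.026  0.409]
 [-0.027  1.     0.002]
 [-0.409 -0.009 -0.913]] [-0.37  0.21 -0.08  2.4   0.94  0.24  0.26]
```

View pics/i.png

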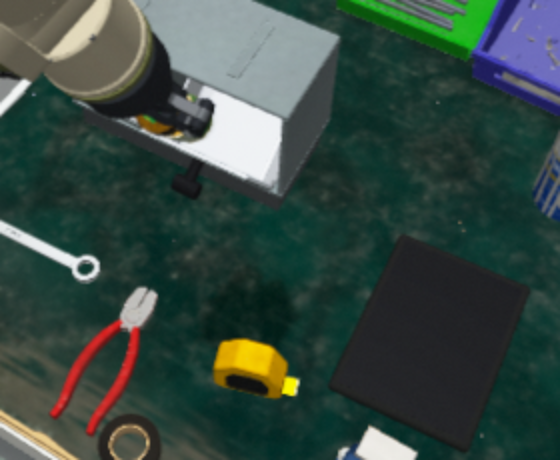

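The jar is out and clear above the bin at crop (165,120), and the route to the pad is free. I'll swing over to the pad while turning the jar upright.

Request:
{"api": "jog_arm", "payload": {"targets": [[-0.8, 0, -1.8, 0, 0, 0], [-0.4, -1.5, -0.9, 0, 0, 0], [0, -3, 0, 0, 0, 0], [0, -3, 0, 0, 0, 0], [0, -3, 0, 0, 0, 0]]}}

```text
time_s: 13.02
tool_pos: [0.4838, -0.0035, 0.2656]
tcp_rot: [0.208, -0.015, 0.978, -0.002]
wrist_force: [-0.2, -0.6, -1.6]
width: 0.505
gripper_force: 41.5
```

Request:
{"api": "jog_arm", "payload": {"targets": [[0, -3, 0, 0, 0.1, 0], [0, -3, 0, 0, 0.1, 0], [0, -3, 0, 0, 0.1, 0], [0, -3, 0, 0, 0.1, 0], [0, -3, 0, 0, 0.1, 0]]}}

```text
time_s: 13.43
tool_pos: [0.4878, -0.1468, 0.2678]
tcp_rot: [-0.025, -0.01, 1.0, -0.009]
wrist_force: [0.9, 0.6, -2.5]
width: 0.507
gripper_force: 41.4
```

Request:
{"api": "jog_arm", "payload": {"targets": [[-0.8, -1.5, 0, 0, 0.05, 0], [-0.8, 0, 0, 0, 0, 0], [-0.8, 0, 0, 0, 0, 0], [-0.5, 0, 0, 0, 0, 0], [0, 0, 0, 0, 0, 0]]}}

```text
time_s: 13.85
tool_pos: [0.5177, -0.1572, 0.2652]
tcp_rot: [-0.047, -0.012, 0.999, -0.009]
wrist_force: [-0.3, -0.1, -2.0]
width: 0.507
gripper_force: 41.4
```

```bash
python3 - <<'E'
from h import *
s=read_state();print(s["time_s"],s["wrist_force"],s["width"],s["gripper_force"])
Rm=R.from_quat(np.roll(s["tcp_rot"],-1));print(s["tool_pos"],Rm.as_matrix().round(3),np.round(s["joints"],2))
a=cv2.resize(read_camera("scene")[150:330,310:490,::-1],None,fx=3,fy=3)
b=cv2.resize(read_camera("wrist")[50:350,220:420,::-1],(260,390))
c=np.zeros((540,800,3),np.uint8);c[:540,:540]=a;c[:390,540:]=b;cv2.imwrite("pics/j.png",c)
for n in ("pad_top","tape"):
  for k in("wrist","top"):
    if k=="top":read_camera(k)
    for r in landmark_of(n,k)[:1]: print(n,k,r["p"],atz(k,r["point"],.012 if n=="pad_top" else 0))
E
```

```text
13.85 [-0.26305669 -0.06527297 -1.98898954] 0.5070446732445655 41.38371037552133
[ 0.517745   -0.15720056  0.2651638 ] [[-0.995 -0.025 -0.094]
 [-0.023  1.    -0.02 ]
 [ 0.095 -0.018 -0.995]] [ 0.44  0.4  -0.38  1.91  0.21  0.96  1.55]
pad_top wrist 0.75 [ 0.52137005 -0.1857438   0.012     ]
pad_top top 0.78 [ 0.51727279 -0.17930657  0.012     ]
tape top 0.9 [ 0.38718179 -0.05087727  0.        ]
```

View pics/j.png

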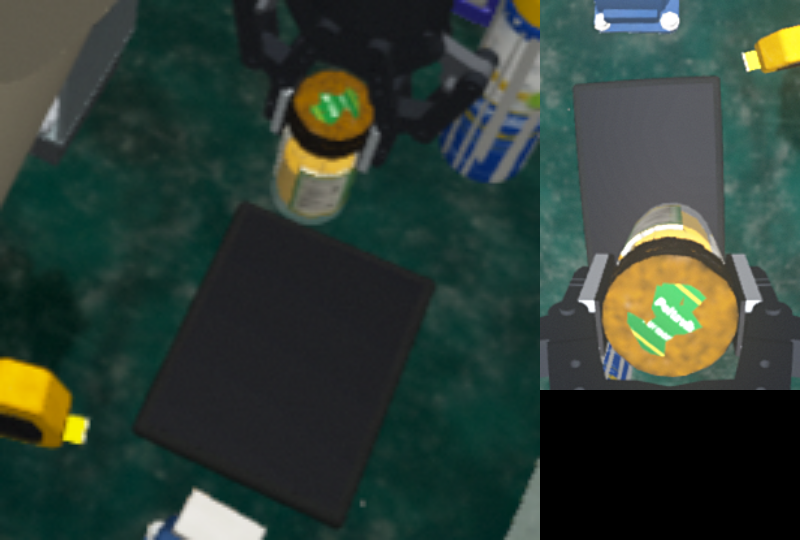

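The jar is held well, with its lid at (334,104) in the left picture, next to the pad. I'll go over the pad's centre and down.

Request:
{"api": "jog_arm", "payload": {"targets": [[0, -1, 0, 0, 0.035, 0], [0, -1, 0, 0, 0, 0], [-0.4, 0, 3, 0, 0, 0], [-0.4, 0, 3, 0, 0, 0], [-0.4, 0, 3, 0, 0, 0]]}}

```text
time_s: 14.67
tool_pos: [0.518, -0.1812, 0.1748]
tcp_rot: [-0.064, -0.01, 0.998, -0.01]
wrist_force: [0.5, -0.4, -2.1]
width: 0.513
gripper_force: 41.6
```

Request:
{"api": "jog_arm", "payload": {"targets": [[-0.4, 0, 3, 0, 0, 0], [-0.3, 0, 2.3, 0, 0, 0], [-0.2, 0, 1.5, 0, 0, 0], [-0.1, 0, 1, 0, 0, 0], [0, 0, 0, 0, 0, 0]]}}

```text
time_s: 15.08
tool_pos: [0.5167, -0.1819, 0.095]
tcp_rot: [-0.066, -0.011, 0.998, -0.009]
wrist_force: [0.5, 0.0, -1.3]
width: 0.506
gripper_force: 41.5
```

Request:
{"api": "jog_arm", "payload": {"targets": [[0, 0, 0.3, 0, 0, 0], [0, 0, 0.2, 0, 0, 0], [0, 0, 0, 0, 0, 0], [0, 0, 0, 0, 0, 0]]}}

```text
time_s: 15.42
tool_pos: [0.5174, -0.1819, 0.0925]
tcp_rot: [-0.064, -0.011, 0.998, -0.01]
wrist_force: [-0.3, -0.2, -2.3]
width: 0.506
gripper_force: 41.5
```

Request:
{"api": "jog_arm", "payload": {"targets": [[0, 0, 0.3, 0, 0, 0], [0, 0, 0.3, 0, 0, 0], [0, 0, 0, 0, 0, 0], [0, 0, 0, 0, 0, 0]]}}

```text
time_s: 15.75
tool_pos: [0.516, -0.1818, 0.0857]
tcp_rot: [-0.065, -0.011, 0.998, -0.01]
wrist_force: [-0.3, 0.1, -1.8]
width: 0.507
gripper_force: 41.5
```

Request:
{"api": "jog_arm", "payload": {"targets": [[0, 0, 0.2, 0, 0, 0], [0, 0, 0, 0, 0, 0], [0, 0, 0, 0, 0, 0]]}}

```text
time_s: 16.0
tool_pos: [0.5158, -0.1819, 0.0837]
tcp_rot: [-0.065, -0.011, 0.998, -0.01]
wrist_force: [0.5, 1.1, -1.3]
width: 0.505
gripper_force: 41.5
```

Request:
{"api": "jog_arm", "payload": {"targets": [[0, 0, 0.2, 0, 0, 0], [0, 0, 0, 0, 0, 0], [0, 0, 0, 0, 0, 0]]}}

```text
time_s: 16.25
tool_pos: [0.5156, -0.1819, 0.0817]
tcp_rot: [-0.065, -0.011, 0.998, -0.01]
wrist_force: [-0.3, 0.2, -1.7]
width: 0.503
gripper_force: 41.5
```

Request:
{"api": "jog_arm", "payload": {"targets": [[0, 0, 0.15, 0, 0, 0], [0, 0, 0, 0, 0, 0], [0, 0, 0, 0, 0, 0]]}}

```text
time_s: 16.5
tool_pos: [0.5154, -0.1819, 0.0803]
tcp_rot: [-0.065, -0.011, 0.998, -0.01]
wrist_force: [-0.1, 0.7, -2.3]
width: 0.503
gripper_force: 41.5
```

Request:
{"api": "jog_arm", "payload": {"targets": [[0, 0, 0.1, 0, 0, 0], [0, 0, 0, 0, 0, 0], [0, 0, 0, 0, 0, 0]]}}

```text
time_s: 16.75
tool_pos: [0.5153, -0.182, 0.0793]
tcp_rot: [-0.065, -0.011, 0.998, -0.01]
wrist_force: [-0.2, -0.1, -3.0]
width: 0.508
gripper_force: 41.5
```

```bash
python3 - <<'E'
from h import *
a=cv2.resize(read_camera("scene")[180:300,360:480,::-1],None,fx=4,fy=4,interpolation=3);cv2.imwrite("pics/k.png",a);print(read_state()["wrist_force"])
E
```

```text
[ 1.14410076 -0.58653887 -1.78291132]
```

View pics/k.png

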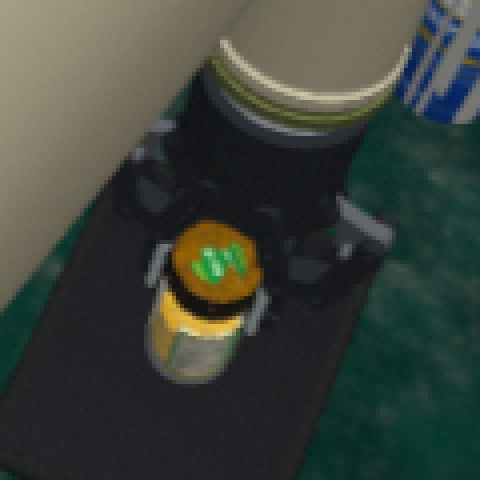

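The jar is just above the pad, with its foot at about (180,375) in the crop. I'll keep descending in 1 to 1.5 mm steps until the wrist force rises.

Request:
{"api": "jog_arm", "payload": {"targets": [[0, 0, 0.15, 0, 0, 0], [0, 0, 0, 0, 0, 0], [0, 0, 0, 0, 0, 0]]}}

```text
time_s: 17.05
tool_pos: [0.5159, -0.182, 0.0789]
tcp_rot: [-0.064, -0.011, 0.998, -0.01]
wrist_force: [-0.0, 0.4, 10.9]
width: 0.509
gripper_force: 42.5
```

Request:
{"api": "jog_arm", "payload": {"targets": [[0, 0, 0.1, 0, 0, 0], [0, 0, 0, 0, 0, 0], [0, 0, 0, 0, 0, 0]]}}

```text
time_s: 17.3
tool_pos: [0.5163, -0.182, 0.0788]
tcp_rot: [-0.064, -0.011, 0.998, -0.01]
wrist_force: [-0.6, 0.8, 19.8]
width: 0.508
gripper_force: 43.4
```

Request:
{"api": "jog_arm", "payload": {"targets": [[0, 0, 0.1, 0, 0, 0], [0, 0, 0, 0, 0, 0], [0, 0, 0, 0, 0, 0]]}}

```text
time_s: 17.55
tool_pos: [0.5171, -0.1821, 0.0786]
tcp_rot: [-0.063, -0.011, 0.998, -0.011]
wrist_force: [0.7, 1.8, 27.3]
width: 0.508
gripper_force: 44.2
```

Request:
{"api": "jog_arm", "payload": {"targets": [[0, 0, -0.25, 0, 0, 0], [0, 0, 0, 0, 0, 0], [0, 0, 0, 0, 0, 0]]}}

```text
time_s: 17.8
tool_pos: [0.5158, -0.1821, 0.0788]
tcp_rot: [-0.064, -0.011, 0.998, -0.01]
wrist_force: [1.1, 0.6, 8.7]
width: 0.504
gripper_force: 42.5
```

Request:
{"api": "jog_arm", "payload": {"targets": [[0, 0, 0, 0, 0, 0], [0, 0, 0, 0, 0, 0], [0, 0, 0, 0, 0, 0], [0, 0, 0, 0, 0, 0], [0, 0, 0, 0, 0, 0]], "claw": 0.6}}

```text
time_s: 18.22
tool_pos: [0.515, -0.182, 0.0781]
tcp_rot: [-0.065, -0.011, 0.998, -0.01]
wrist_force: [0.6, 0.8, -0.7]
width: 0.797
gripper_force: 0.0
```

Request:
{"api": "jog_arm", "payload": {"targets": [[0.1, 0, -1, 0, 0, 0], [0.1, 0, -1, 0, 0, 0], [0.3, 0, -2.5, 0, 0, 0], [0.3, 0, -3, 0, 0, 0], [0.3, 0, -3, 0, 0, 0]]}}

```text
time_s: 18.63
tool_pos: [0.5176, -0.1798, 0.1858]
tcp_rot: [-0.065, -0.011, 0.998, -0.01]
wrist_force: [0.1, -0.1, -0.3]
width: 0.799
gripper_force: 0.0
```

Request:
{"api": "jog_arm", "payload": {"targets": [[0.3, 0, -3, 0, 0, 0], [0, 0, -3, 0, 0, 0], [0, 0, 0, 0, -0.12, 0], [0, 0, 0, 0, 0, 0]]}}

```text
time_s: 18.97
tool_pos: [0.5219, -0.1791, 0.2467]
tcp_rot: [-0.001, -0.011, 1.0, -0.01]
wrist_force: [-1.0, 0.4, -0.7]
width: 0.799
gripper_force: 0.0
```

```bash
python3 - <<'E'
from h import *
s=read_state();print(s["tool_pos"],s["tcp_rot"],s["time_s"])
for k in("top","scene","wrist"):
    im=read_camera(k)
    for n,z in(("jar_center",.0645),("bin_right_knob",.116),("pad_top",.012)):
        print(k,n,[(round(r["p"],2),atz(k,r["point"],z).round(3)) for r in landmark_of(n,k)[:1]])
    if k=="wrist":
        for b in recognise("jar_center",k)[:1]: print((np.array(b["box"])*[640,400,640,400]).round())
E
```

```text
[ 0.52185946 -0.17913861  0.24671256] [-7.13771340e-04 -1.10454424e-02  9.99887049e-01 -1.01674814e-02] 18.9667
top jar_center [(0.65, array([ 0.521, -0.186,  0.064]))]
top bin_right_knob [(0.57, array([0.49 , 0.097, 0.116]))]
top pad_top [(0.95, array([ 0.514, -0.179,  0.012]))]
scene jar_center [(0.86, array([ 0.52 , -0.175,  0.064]))]
scene bin_right_knob []
scene pad_top [(0.63, array([ 0.522, -0.179,  0.012]))]
wrist jar_center [(0.58, array([ 0.519, -0.183,  0.064]))]
wrist bin_right_knob [(0.9, array([0.488, 0.096, 0.116]))]
wrist pad_top [(0.96, array([ 0.52 , -0.186,  0.012]))]
[318. 185.  46.  64.]
```

The jar stands near the pad's centre. Next I'll go in front of the right knob with the fingers shut, to push the bin shut.

Request:
{"api": "jog_arm", "payload": {"targets": [[1.3, 3.4, 0, 0, 0, 0], [1.3, 3.4, 0, 0, 0, 0], [1.3, 3.4, 0, 0, 0, 0], [1.3, 3.4, 0, 0, 0, 0], [1.3, 3.4, 0, 0, 0, 0]], "claw": -1}}

```text
time_s: 20.03
tool_pos: [0.453, -0.0091, 0.2414]
tcp_rot: [-0.005, -0.011, 1.0, -0.009]
wrist_force: [0.5, 0.5, -0.3]
width: 0.087
gripper_force: 0.0
```

Request:
{"api": "jog_arm", "payload": {"targets": [[1, 3.5, 0, 0, 0, -0.01], [0, 3.5, 0, 0, 0, -0.01], [0, 3.5, 0, 0, 0, 0], [0, 0, 0, 0, 0, 0], [0, 0, 0, 0, 0, 0]]}}

```text
time_s: 20.45
tool_pos: [0.4403, 0.0963, 0.2397]
tcp_rot: [-0.005, -0.024, 1.0, -0.009]
wrist_force: [-0.5, -1.3, -0.6]
width: -0.001
gripper_force: 0.0
```

Request:
{"api": "jog_arm", "payload": {"targets": [[0, 0, 3.5, 0, 0, 0], [0, 0, 3.5, 0, 0, 0], [0, 0, 3, 0, 0, 0], [0, 0, 3, 0, 0, 0], [0, 0, 0, 0, 0, 0]]}}

```text
time_s: 20.87
tool_pos: [0.437, 0.0899, 0.1057]
tcp_rot: [-0.009, -0.021, 1.0, -0.01]
wrist_force: [-0.7, -0.3, -0.5]
width: 0.004
gripper_force: 0.0
```

Request:
{"api": "jog_arm", "payload": {"targets": [[-0.7, 0.3, 0, 0, 0, 0], [-0.7, 0.3, 0, 0, 0, 0], [-0.6, 0, 0, 0, 0, 0], [-0.6, 0, 0, 0, 0, 0], [-0.6, 0, 0, 0, 0, 0]]}}

```text
time_s: 21.28
tool_pos: [0.4673, 0.0985, 0.1101]
tcp_rot: [-0.008, -0.021, 1.0, -0.01]
wrist_force: [-31.6, 4.7, 22.2]
width: -0.001
gripper_force: 16.2
```

Request:
{"api": "jog_arm", "payload": {"targets": [[-0.6, 0, -0.3, 0, 0, 0], [-0.6, 0, -0.3, 0, 0, 0], [-0.6, 0, -0.3, 0, 0, 0], [-0.6, 0, -0.3, 0, 0, 0], [-0.5, 0, -0.2, 0, 0, 0]]}}

```text
time_s: 21.7
tool_pos: [0.4996, 0.1006, 0.1243]
tcp_rot: [-0.005, -0.022, 1.0, -0.009]
wrist_force: [-1.0, 0.6, 2.0]
width: -0.0
gripper_force: 0.9
```

Request:
{"api": "jog_arm", "payload": {"targets": [[-0.5, 0, -0.2, 0, 0, 0], [-0.3, 0, 0, 0, 0, 0], [0, 0, 0, 0, 0, 0], [0, 0, 0, 0, 0, 0]]}}

```text
time_s: 22.03
tool_pos: [0.5086, 0.1011, 0.1248]
tcp_rot: [-0.005, -0.021, 1.0, -0.009]
wrist_force: [-0.7, 0.1, -0.3]
width: -0.0
gripper_force: 0.0
```

Request:
{"api": "jog_arm", "payload": {"targets": [[-0.2, 0, 0, 0, 0, 0], [-0.2, 0, 0, 0, 0, 0], [0, 0, 0, 0, 0, 0]]}}

```text
time_s: 22.28
tool_pos: [0.5105, 0.1011, 0.1244]
tcp_rot: [-0.007, -0.022, 1.0, -0.01]
wrist_force: [-4.8, 0.3, 2.9]
width: 0.002
gripper_force: 2.5
```

```bash
python3 - <<'E'
from h import *
s=read_state();print(s["tool_pos"],s["wrist_force"])
for k in("top","scene","wrist"):
    im=read_camera(k)
    for n,z in(("jar_center",.0645),("bin_right_knob",.149),("bin_left_knob",.149)):
        print(k,n,[(round(r["p"],2),atz(k,r["point"],z).round(3)) for r in landmark_of(n,k)[:1]])
    if k=="wrist": cv2.imwrite("pics/l.png",im[...,::-1])
E
```

```text
[0.51048973 0.10109535 0.12437726] [-4.75654943  0.31395746  2.9033954 ]
top jar_center []
top bin_right_knob []
top bin_left_knob [(0.84, array([0.523, 0.224, 0.149]))]
scene jar_center [(0.63, array([ 0.517, -0.176,  0.064]))]
scene bin_right_knob [(0.95, array([0.533, 0.102, 0.149]))]
scene bin_left_knob []
wrist jar_center [(0.93, array([ 0.521, -0.181,  0.064]))]
wrist bin_right_knob [(0.91, array([0.531, 0.096, 0.149]))]
wrist bin_left_knob [(0.88, array([0.525, 0.228, 0.149]))]
```

View pics/l.png

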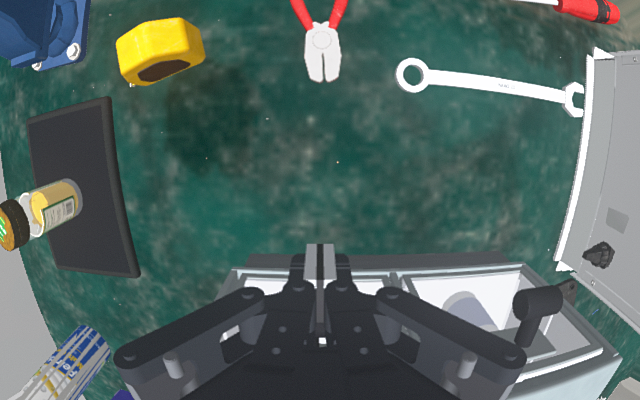

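The view shows the right bin nearly shut, the left knob at (540,303), and the jar upright on the pad at (45,215). I'll press until it is firm against its stop.

Request:
{"api": "jog_arm", "payload": {"targets": [[-0.2, 0, 0, 0, 0, 0], [0, 0, 0, 0, 0, 0], [0, 0, 0, 0, 0, 0]]}}

```text
time_s: 23.13
tool_pos: [0.5106, 0.101, 0.1242]
tcp_rot: [-0.008, -0.022, 1.0, -0.01]
wrist_force: [-11.9, 0.3, 7.7]
width: 0.002
gripper_force: 5.8
```

Request:
{"api": "jog_arm", "payload": {"targets": [[-0.2, 0, 0, 0, 0, 0], [0, 0, 0, 0, 0, 0], [0, 0, 0, 0, 0, 0]]}}

```text
time_s: 23.38
tool_pos: [0.5106, 0.1009, 0.124]
tcp_rot: [-0.01, -0.022, 1.0, -0.01]
wrist_force: [-18.2, 0.6, 10.8]
width: -0.003
gripper_force: 8.9
```

It is firm against the stop, so I'll retreat.

Request:
{"api": "jog_arm", "payload": {"targets": [[0.5, 0, 0, 0, 0, 0], [1.5, 0, 0, 0, 0, 0], [2, 0, 0, 0, 0, 0], [2, 0, -1, 0, 0, 0], [0, 0, -3, 0, 0, 0]]}}

```text
time_s: 23.8
tool_pos: [0.4512, 0.0986, 0.1628]
tcp_rot: [-0.009, -0.022, 1.0, -0.01]
wrist_force: [0.2, -0.0, -0.5]
width: -0.003
gripper_force: 0.0
```

Request:
{"api": "jog_arm", "payload": {"targets": [[0, 0, -3, 0, 0, 0], [0, 0, -3, 0, 0, 0], [0, 0, -3, 0, 0, 0], [0, 0, 0, 0, 0, 0], [0, 0, 0, 0, 0, 0]]}}

```text
time_s: 24.22
tool_pos: [0.4584, 0.1015, 0.2568]
tcp_rot: [-0.003, -0.021, 1.0, -0.009]
wrist_force: [0.1, -0.5, -0.4]
width: 0.002
gripper_force: 0.0
```

```bash
python3 - <<'E'
from h import *
for k in("top","scene","wrist"):
    im=read_camera(k)
    for n,z in(("jar_center",.0645),("bin_right_knob",.149),("bin_left_knob",.149),("pad_top",.012)):
        print(k,n,[(round(r["p"],2),(np.array(r["point"])*[640,400]).round(1),atz(k,r["point"],z).round(3)) for r in landmark_of(n,k)[:1]])
print(read_state()["time_s"],read_state()["wrist_force"])
E
```

```text
top jar_center [(0.73, array([419.1, 212.3]), array([ 0.514, -0.186,  0.064]))]
top bin_right_knob []
top bin_left_knob []
top pad_top [(0.63, array([411. , 214.9]), array([ 0.517, -0.179,  0.012]))]
scene jar_center [(0.65, array([410.5, 253.3]), array([ 0.524, -0.178,  0.064]))]
scene bin_right_knob [(0.8, array([296.1, 166.5]), array([0.535, 0.094, 0.149]))]
scene bin_left_knob [(0.81, array([238.3, 140.3]), array([0.529, 0.232, 0.149]))]
scene pad_top [(0.9, array([404.5, 267.5]), array([ 0.516, -0.179,  0.012]))]
wrist jar_center [(0.97, array([114.8, 219. ]), array([ 0.523, -0.18 ,  0.064]))]
wrist bin_right_knob []
wrist bin_left_knob [(0.67, array([445.2, 274.8]), array([0.527, 0.226, 0.149]))]
wrist pad_top [(0.73, array([132.3, 208. ]), array([ 0.525, -0.184,  0.012]))]
24.9667 [-0.9443548   0.76893486  0.7898024 ]
```

The right knob is back at its shut position, the jar stands on the pad, and the robot is clear of everything. I'll hand in.

```bash
python3 -c "
from rig import *
print(sign_off())"
```

```text
the job is handed in; nothing more can be done
None
```

The job is handed in (no verdict came back): the jar stands upright near the pad's centre, the right bin was pushed firmly to its shut stop, and the capacitor bin, spanner and tape measure were never touched.

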